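# Pin the canister tray's gate shut

### The job

Lock the gate bar of the canister tray: first push the brass-headed clevis pin all the way home through its bracket, then take the red-tabbed spring cotter out of the wooden holder and push its straight leg down through the pin's cross hole until the bow snaps over the pin and the cotter sits fully down on it, then let go. Feel for the hole rather than force it: pushing hard bends the cotter. Do not knock the canisters or the mug.

Things in the scene. Friction and masses are not known exactly. Their poses are not given: they have to be found in the camera images.
- tray: Black metal tray 130 by 360 mm, fixed to the dresser; origin under its centre, y along it, front wall at x = -65 mm, 28 mm tall. The clevis bracket stands at its front -y corner on a 6 mm foot; the brass gate bar runs from the bracket's eye to +x across the tray's open end. Bracket: two steel lugs at y = -14..-8 and +8..+14 mm of point bracket, 30 mm wide, tops 65 mm above the dresser.
- bracket (a point): Fixed point of the tray on the clevis pin's axis, half-way between the lugs, 50 mm above the dresser (about 126 mm from the nearest canister's centre). Axes: y along the pin (and the tray), z up, x towards the tray's back. The tray's front wall is 40 mm behind (+x); the foot plate reaches 25 mm in front and 20 mm to each side in y.
- pin (a joint): Travel (m) of the steel clevis pin, 18 mm diameter, along the bracket's +y: 0 drawn out, 0.028 home at its inner stop. Slides at 3 to 5 N and stays. Push its round brass head (28 mm diameter, 9 mm thick, -y end) on the outer, -y face. Where the stop lies is not measured and varies: at home that face is at bracket y = -35 mm, give or take 9 mm. Travel alone does not tell where the hole is.
- hole_about (a point): Fixed point of the tray, 38 mm in +y from point bracket: roughly where the centre of the pin's cross hole comes when home. The true hole lies on this axis but up to 9 mm either way along y; it is always 73 mm from the head's outer face, and 13 mm from the pin's free end. Vertical, 7 mm square, open through; the pin's top is 9 mm above this point, only the dresser 50 mm below. Axes as the bracket's. Find it by touch.
- cotter_grip (a point): Centre of the spring cotter's red tab: 24 mm (x) by 14 mm (y) by 26 mm tall, z up; the loose cotter weighs about 57 g. Under it a steel saddle bar 22 mm (y) by 10 mm, underside 20 mm below this point; then the straight leg, 5 mm diameter on the tab's centre line, tapered over the last 5 mm to a blunt 2.4 mm tip 54 mm below this point. The sprung bow hangs on the +x side.
- cotter_seat (a point): Point on the cotter's leg 29 mm below the tab's centre, 25 mm above the tip; on the pin's axis when seated, saddle on the pin's top. The bow's nub (8 mm thick) meets the pin about 18 mm before the seat; takes about 6 to 12 N to pass, then snaps over about 9 mm before the seat and must be pushed on down. Either side (bow to +x or -x of the bracket) will do; cotter y along bracket y.
- cotter: The whole cotter with its bow; origin at the tip of the leg, z up along the leg, the bow's side +x; nub centre 9.5 mm from the leg's axis and 16 mm above the tip. It must not be forced: over 35 N bends it; press the pin's solid top only lightly when probing.
- holder: Fixed wooden stirring-stick holder, 46 mm high, 56 mm wide (y), from x = -30 to +90 mm; origin on the dresser under the leg of the cotter, which hangs in a slot of 25 mm (x, -6.5 to 18.5) by 15.5 mm (y), saddle on the top. Sticks in a cup at x = +66 mm, up to 125 mm high. Lift the cotter straight up at least 45 mm to clear.
- canister0: Screw-top glass canister, 76 mm diameter, 98 mm high, standing on the tray (origin under its centre). Leave alone.
- canister1: As canister0. Leave alone.
- canister2: As canister0. Leave alone.
- mug: Stoneware mug, 82 mm diameter, 90 mm high, standing on the dresser (origin under its centre). Leave alone.

How it is judged:
On the way, in this order (a step that is already met when the one before it is completed fails the run):
1. the clevis pin is pushed home (value of joint pin above 0.0262 m), for 0.2 s.
2. the cotter's leg is in the cross hole (value of joint pin above 0.0255 m and z of cotter_seat in the frame of bracket between -0.003 and 0.022 m and x of cotter_seat in the frame of bracket between -0.006 and 0.006 m and y of cotter_seat in the frame of bracket between 0.025 and 0.051 m), for 0.1 s.
At the end, for the whole second after the job is handed in: The pin is home (travel over 25.5 mm of 28); the cotter's leg stands upright (within 0.3 rad) in the cross hole with the bow snapped over, fully down within 2.5 mm, its saddle along the pin within 0.25 rad; cotter released and at rest (value of joint pin above 0.0255 m and z of cotter_seat in the frame of bracket between -0.0025 and 0.0025 m and x of cotter_seat in the frame of bracket between -0.003 and 0.003 m and y of cotter_seat in the frame of bracket between 0.027 and 0.049 m and angle between cotter_seat's own z axis and vertical below 0.3 rad and angle between the y axis of cotter_seat and the y axis of bracket, either way round below 0.25 rad and linear speed of cotter below 0.02 m/s); the robot touches nothing.
It fails at once if the cotter is forced: more than 35 N between cotter and pin or bracket (contact force between cotter and pin above 35 N or contact force between cotter and tray above 35 N).
It fails at once if a canister is knocked (moved over 20 mm) (distance of any of canister0, canister1, canister2 from where it was at the start of the episode above 0.02 m).
It fails at once if the mug is knocked (moved over 20 mm) (distance of mug from where it was at the start of the episode above 0.02 m).
It also fails if it takes over 67 s, if anything falls off the work surface, if the arm or the gripper's body presses on something with over 40 N, if the wrist force passes 120 N, or if a joint passes its speed limit or range.

### The arm

A 6-joint arm with a two-finger parallel gripper is mounted at the origin on the work surface. World frame = base frame: x ahead of the robot, y to its left, z up, the work surface at z = 0. Lengths are in m, angles in rad, forces in N, time in s.
With the tool pointing down it reaches from about 0.375 to 0.9 m from the base axis. Payload 3.1 kg.
Tool frame: the origin (TCP) lies midway between the tips of the shut fingers; the grasp point (between the pads) lies 19 mm behind it; z points along the fingers, y is the line along which they close (so a half turn about z gives the same grasp; the last joint's range is limited). The gripper opens to 85 mm and grips with 20 to 120 N. Pads are 22 mm wide; open, the fingers measure 114 mm over their backs; the gripper's body (76 mm by 85 mm) begins 54 mm behind the grasp point. The pads swing forward as they close: fully open they stand 13 mm farther back than shut.
Start: joints at [1.169, 0.527, 1.433, -0, 1.181, -0.178], TCP at [0.139, 0.609, 0.231] pointing down, gripper open.
Joint ranges: [-3.08, 3.08], [-0.75, 2.2], [0.22, 2.44], [-1.43, 4.57], [0, 2.65], [-2.85, 2.85]. Speed limits (rad/s): [2.79, 2.79, 3.14, 3.14, 3.14, 3.14].

### API

Orientations are given as a unit quaternion [x, y, z, w].
In Python, from station import manip gives the robot as it stands. The module is installed in compiled form; this text tells all that it offers.
- The arm moves only by the tool apply_moves, never from a script. Its arguments are lists of equal length, an entry for each row: "claw": the gripper's target within -1 to 1 (fully open at 1, half-way at 0, shut at -1); "travel": the shift along the tool's x, y, z scaled (see below), a list of three; "turn": the turn, a rotation vector about the tool's x, y, z scaled (see below), a list of three. In form: {"claw": [claw, ...], "travel": [[dx, dy, dz], ...], "turn": [[rx, ry, rz], ...]}. A call has 1 to 5 rows; each row is the pose to reach, as a shift and turn from the pose commanded when the call began, along the tool's axes at that moment, turning the shorter way round; what a row does not reach only later rows make up. The controller multiplies each number of a shift by 800 mm and each number of a turn by 180 degrees. A row lasts 1/12 s, in which the tool goes at most 41.7 mm and 7.16 degrees, less where a joint would pass 70% of its speed; a pose out of reach is approached as far as the arm can. A call with a number of a shift or a turn outside -1 to 1 is refused whole. A call with a gripper value outside its range is refused whole. The fingers move at their own pace and stop on an object; "newtons" is the grip in N (left out, the last holds). Time passes only in rows, so rows that repeat a pose let the fingers close. It gives the time, the measured TCP pose, the force, the opening and the grip force at its end, in the units of the state.
- manip.sense(): the state, without advancing time (a new reading comes with each control period).
- manip.snapshot(name): name is "scene" or "top" or "wrist"; returns a dict with "pixels" (420x560x3 uint8, red, green, blue), "depth" (420x560 float32, m along the optical axis (not along the pixel's ray), 0 where there is no reading), "intrinsics" (3x3 intrinsics, pixels), "R" (3x3) and "t" (3): a world point X has camera coordinates R X + t. Camera axes: x right, y down, z forward; pixel columns grow to the right and rows downward; lengths in m; the calibration is good to about 2 mm. The wrist camera is an equidistant fisheye: a pixel r from the principal point sees the ray r / f radians off the axis. A picture is of the moment at which its call begins.
- manip.sign_off(): hands the job in; it is judged then, once.
The state is a dict: "t": time; "q": joint angles; "qd": joint speeds; "tau": joint torques, N m; "tcp_pos": TCP position; "tool_rot": TCP orientation; "force": force on the tool from outside, world axes, zero at the start; "ft_torque": the same for the moment, N m; "finger_gap": opening from 0.0 (shut) to 1.0 (fully open); "gripper_force": force on a finger pad.
Only numpy, scipy, OpenCV 4.12 (cv2) and the standard library are available. Lean on these libraries where they do the work, as an engineer would, in place of code of your own. Each camera call takes 0.05 s, during which the arm holds its last target. There are 200 camera calls.

## Working session

There is one attempt and no reset: what is moved stays moved. The work goes in short steps, Python scripts to look and compute and a tool call to move; the robot and the scene stay as the last step left them, time stands still between calls to the robot, and variables do not carry over. Pictures are saved under pics/ and viewed, at most 10 in all, crops included, and the job is handed in when it is done.

Besides the shell and the picture viewer there is one more tool, called after "Call:" as a command line: name --argument value ..., lists and objects as JSON in quotes. apply_moves: Moves the arm, as the interface text tells. Shifts and turns lie within -1 to 1; 1 stands for 800 mm of shift or 180 degrees of turn. Its arguments: {"type":"object","properties":{"claw":{"type":"array","items":{"type":"number"}},"travel":{"type":"array","items":{"type":"array","items":{"type":"number"}}},"turn":{"type":"array","items":{"type":"array","items":{"type":"number"}}},"newtons":{"type":"number"}},"required":["claw","travel","turn"]}

```bash
mkdir -p pics; cat > h.py <<'E'
import numpy as np, cv2
from station import manip
from scipy.spatial.transform import Rotation as Ro
def snap(n,save=None):
    s=manip.snapshot(n)
    if save: cv2.imwrite('pics/'+save+'.png',s['pixels'][:,:,::-1])
    np.savez('/tmp/%s.npz'%n,**s); return s
def cloud(s):
    K,R,t,d=s['intrinsics'],s['R'],s['t'],s['depth']
    v,u=np.indices(d.shape); p=np.stack([(u-K[0,2])/K[0,0]*d,(v-K[1,2])/K[1,1]*d,d],-1)
    return (p-t)@R   # R^T(p-t)
def st():
    s=manip.sense(); print('t',round(s['t'],2),'tcp',np.round(s['tcp_pos'],4),'F',np.round(s['force'],2),'gap',round(s['finger_gap'],3),'gf',round(s['gripper_force'],1)); print('R',np.round(Ro.from_quat(s['tool_rot']).as_matrix(),4).tolist(),'q',np.round(s['q'],2)); return s
E
python3 - <<'E'
from h import *
st()
a=snap('scene','scene0');b=snap('top','top0');w=snap('wrist','w0')
for s in(a,b): print(np.round(s['intrinsics'],1).tolist(),np.round(-s['R'].T@s['t'],3),np.round(s['R'],3).tolist())
cv2.imwrite('pics/both.png',cv2.resize(np.hstack([a['pixels'],b['pixels']])[:,:,::-1],(800,300)))
E
```

```text
t 0.0 tcp [0.1384 0.6087 0.2303] F [0.63 0.13 0.26] gap 0.998 gf 0.0
R [[-0.9751, 0.2219, -0.0008], [0.2219, 0.9751, -0.002], [0.0004, -0.0022, -1.0]] q [ 1.17  0.53  1.43 -0.    1.18 -0.18]
[[411.5, 0.0, 276.7], [0.0, 411.5, 206.3], [0.0, 0.0, 1.0]] [1.18  0.448 0.632] [[-0.589, 0.808, 0.002], [0.483, 0.354, -0.801], [-0.648, -0.47, -0.599]]
[[534.0, 0.0, 275.1], [0.0, 534.0, 209.2], [0.0, 0.0, 1.0]] [ 0.359 -0.015  1.216] [[0.005, -1.0, -0.008], [-0.981, -0.003, -0.193], [0.193, 0.008, -0.981]]
```

View pics/top0.png

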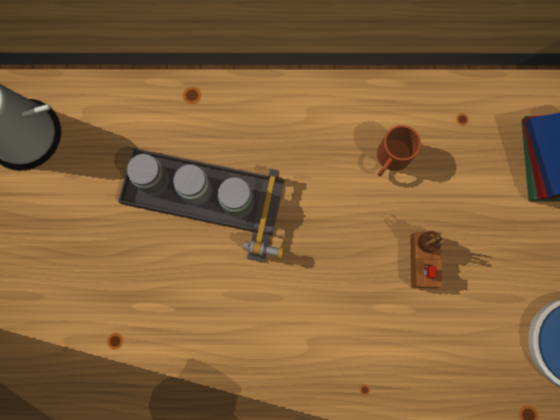

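View pics/scene0.png

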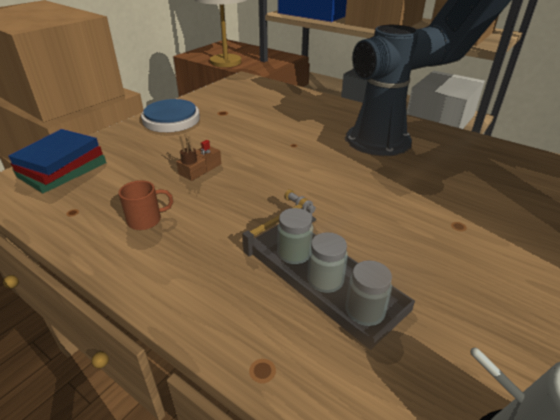

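The top view shows the tray with canister lids at (145,170), (190,183), (235,195), the bracket and brass head near (262,248)–(280,252), the mug at (400,148), the holder near (427,262) and the red tab at (431,272). The scene view agrees with this layout.

```bash
cat > m1.py <<'E'
from h import *
s=dict(np.load('/tmp/top.npz')); P=cloud(s); im=s['pixels']; hsv=cv2.cvtColor(im,cv2.COLOR_RGB2HSV)
def ray(u,v,z):
    K,R,t=s['intrinsics'],s['R'],s['t']; C=-R.T@t; d=R.T@np.array([(u-K[0,2])/K[0,0],(v-K[1,2])/K[1,1],1]); return C+d*(z-C[2])/d[2]
# red
m=((hsv[...,0]<6)|(hsv[...,0]>174))&(hsv[...,1]>180)&(hsv[...,2]>110); m[:, :410]=0; m[:,460:]=0; m[:230]=0;m[300:]=0
v,u=np.nonzero(m); q=P[m]; print('red',len(u),u.mean(),v.mean(),'z',np.percentile(q[:,2],[5,50,95]).round(4))
top=m&(P[...,2]>np.percentile(q[:,2],90)-.006); print('redtop',top.sum(),P[top].mean(0).round(4),np.ptp(P[top],axis=0).round(4),cv2.minAreaRect(P[top][:,:2].astype(np.float32)*1000))
# canister lids
for (cu,cv_) in((145,170),(190,183),(235,195)):
    w=P[cv_-22:cv_+22,cu-22:cu+22].reshape(-1,3); w=w[(w[:,2]>.085)&(w[:,2]<.13)]; (x,y),r=cv2.minEnclosingCircle(w[:,:2].astype(np.float32)*1000); print('lid',w.mean(0).round(4),x,y,r,np.median(w[:,2]))
# height map regions
def reg(n,u0,u1,v0,v1,z0,z1):
    w=P[v0:v1,u0:u1].reshape(-1,3); w=w[(w[:,2]>z0)&(w[:,2]<z1)]
    print(n,len(w),w.mean(0).round(4),cv2.minAreaRect(w[:,:2].astype(np.float32)*1000),np.percentile(w[:,2],[5,50,95]).round(3))
reg('holder',405,450,225,295,.04,.052)
reg('mug',370,425,120,180,.08,.1)
reg('lug/pin',240,286,232,265,.03,.09)
reg('lugtops',240,286,232,265,.061,.072)
reg('gate',255,285,165,235,.03,.08)
b=(hsv[...,0]>15)&(hsv[...,0]<30)&(hsv[...,1]>120)&(P[...,2]>.03)&(P[...,2]<.08); b[:236]=0;b[265:]=0;b[:,:268]=0;b[:,290:]=0
print('head',b.sum(),P[b].mean(0).round(4),cv2.minAreaRect(P[b][:,:2].astype(np.float32)*1000))
c=im[225:275,235:300]; cv2.imwrite('pics/crop1.png',cv2.resize(c[:,:,::-1],None,fx=10,fy=10,interpolation=cv2.INTER_CUBIC))
E
python3 m1.py; python3 - <<'E'
import cv2,numpy as np
E
python3 -c "
import cv2,numpy as np
a=cv2.imread('pics/top0.png')[225:275,235:300];b=cv2.imread('pics/top0.png')[225:295,400:455]
w=cv2.imread('pics/w0.png')
cv2.imwrite('pics/crops.png',np.hstack([cv2.resize(a,(400,308),interpolation=2),cv2.resize(b,(242,308),interpolation=2)]))"
```

```text
red 85 431.43529411764706 271.18823529411765 z [0.0653 0.0786 0.0831]
redtop 64 [ 0.4483 -0.333   0.0976] [0.1015 0.3305 1.1398] ((411.1698913574219, -178.73648071289062), (22.692279815673828, 343.693603515625), 13.750696182250977)
lid [0.6634 0.2792 0.1035] 663.3142700195312 279.4559631347656 36.86857604980469 0.10422054869671024
lid [0.6399 0.1784 0.1036] 640.8412475585938 178.96682739257812 35.96192169189453 0.10424215149305331
lid [0.6117 0.0821 0.1037] 612.1447143554688 82.38643646240234 35.52952194213867 0.10432939727212535
holder 928 [ 0.4668 -0.3358  0.0465] ((479.0340270996094, -339.8778991699219), (57.83397674560547, 120.33190155029297), 89.08454895019531) [0.043 0.047 0.05 ]
mug 352 [ 0.73   -0.2835  0.0884] ((729.9830932617188, -282.39996337890625), (83.88731384277344, 84.19999694824219), 10.185575485229492) [0.081 0.089 0.093]
lug/pin 466 [0.502  0.0215 0.0584] ((513.1024169921875, 18.169559478759766), (85.66114044189453, 58.02747344970703), 80.58819580078125) [0.051 0.059 0.066]
lugtops 156 [0.4993 0.0211 0.0638] ((502.1929931640625, 19.001529693603516), (82.31109619140625, 31.723587036132812), 76.14872741699219) [0.061 0.063 0.067]
gate 422 [0.6098 0.0115 0.054 ] ((605.5737915039062, 11.41908073425293), (147.85427856445312, 59.47969436645508), 0.7291680574417114) [0.039 0.055 0.059]
head 59 [ 0.4907 -0.0164  0.0603] ((491.56964111328125, -16.392467498779297), (10.628365516662598, 26.42245864868164), 74.52684020996094)
```

View pics/crops.png

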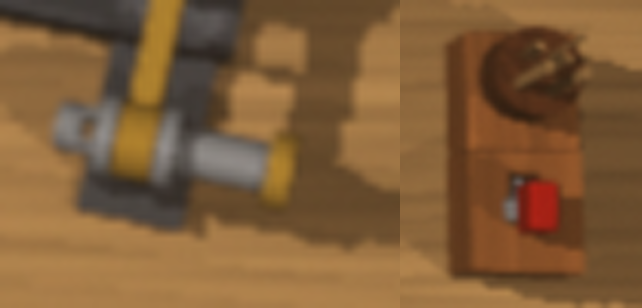

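Enlarged: the bracket has its brass eye between the lugs, the brass head at about (281,252), and the pin's cross hole as a dark spot near (249,246). The tab is at (431,272), with steel showing on its +y side and the slot on its +x side. I'll fly over the bracket to look closer.

```bash
cat >> h.py <<'E'
def go(target,yaw=None):
    "print shift in move units to reach world TCP target; yaw=angle of tool y dir from world y (deg, ccw +)"
    s=manip.sense(); M=Ro.from_quat(s['tool_rot']).as_matrix(); d=M.T@(np.array(target)-s['tcp_pos'])
    print('travel',np.round(d/.8,4),'mm',np.round(d*1000,1))
    a=np.degrees(np.arctan2(-M[0,1],M[1,1])); print('yaw now',a.round(2)); 
    if yaw is not None: print('turn z',round(-(yaw-a)/180,4))
E
python3 - <<'E'
from h import *
go([0.47,-0.03,.22],-14.5)
w=dict(np.load('/tmp/wrist.npz')); C=-w['R'].T@w['t']; s=manip.sense(); M=Ro.from_quat(s['tool_rot']).as_matrix()
print('cam in tool',M.T@(C-s['tcp_pos']),'R cam->tool',(M.T@w['R'].T).round(3).tolist(),w['intrinsics'].tolist())
E
```

```text
travel [-0.5813 -0.6867  0.0141] mm [-465.1 -549.4   11.3]
yaw now -12.82
turn z 0.0093
cam in tool [ 0.07116655  0.00073589 -0.14228499] R cam->tool [[0.0, -0.957, -0.289], [1.0, 0.0, 0.001], [-0.001, -0.289, 0.957]] [[325.19226210127806, 0.0, 284.72814981545065], [0.0, 325.19226210127806, 208.50089872066576], [0.0, 0.0, 1.0]]
```

Call:
apply_moves --claw '[-1,-1,-1,-1,-1]' --travel '[[-0.033,-0.039,0],[-0.066,-0.078,0],[-0.099,-0.117,0],[-0.132,-0.156,0],[-0.165,-0.195,0]]' --turn '[[0,0,0.0093],[0,0,0.0093],[0,0,0.0093],[0,0,0.0093],[0,0,0.0093]]'

```text
t: 0.57
tcp_pos: [0.2329, 0.4262, 0.2311]
tool_rot: [0.126, 0.992, -0.0, -0.0]
force: [1.4, 1.3, -0.5]
finger_gap: 0.3
gripper_force: 0.0
```

Call:
apply_moves --claw '[-1,-1,-1,-1,-1]' --travel '[[-0.033,-0.039,0],[-0.066,-0.078,0],[-0.099,-0.117,0],[-0.132,-0.156,0],[-0.165,-0.195,0]]' --turn '[[0,0,0],[0,0,0],[0,0,0],[0,0,0],[0,0,0]]'

```text
t: 0.98
tcp_pos: [0.3217, 0.2421, 0.2314]
tool_rot: [0.126, 0.992, 0.0, 0.0]
force: [0.8, -0.5, -0.2]
finger_gap: -0.004
gripper_force: 0.0
```

Call:
apply_moves --claw '[-1,-1,-1,-1,-1]' --travel '[[-0.033,-0.039,0],[-0.066,-0.078,0],[-0.099,-0.117,0],[-0.132,-0.156,0],[-0.165,-0.195,0]]' --turn '[[0,0,0],[0,0,0],[0,0,0],[0,0,0],[0,0,0]]'

```text
t: 1.4
tcp_pos: [0.4106, 0.0578, 0.2314]
tool_rot: [0.126, 0.992, 0.0, 0.0]
force: [1.0, 0.7, -0.1]
finger_gap: 0.004
gripper_force: 0.0
```

```bash
python3 - <<'E'
from h import *
st(); go([0.47,-0.03,.20],-14.5)
E
```

```text
t 1.4 tcp [0.4106 0.0578 0.2314] F [ 1.03  0.68 -0.08] gap 0.004 gf 0.0
R [[-0.968, 0.2508, 0.0001], [0.2508, 0.968, 0.0001], [-0.0001, 0.0002, -1.0]] q [-0.13  0.24  1.93  0.    0.97 -1.45]
travel [-0.0994 -0.0877  0.0392] mm [-79.6 -70.1  31.4]
yaw now -14.52
turn z -0.0001
```

Call:
apply_moves --claw '[-1,-1,-1,-1,-1]' --travel '[[-0.024,-0.029,0.009],[-0.048,-0.058,0.018],[-0.072,-0.088,0.028],[-0.092,-0.115,0.039],[-0.092,-0.115,0.039]]' --turn '[[0,0,0],[0,0,0],[0,0,0],[0,0,0],[0,0,0]]'

```text
t: 1.82
tcp_pos: [0.461, -0.0521, 0.199]
tool_rot: [0.128, 0.992, -0.001, 0.001]
force: [0.2, -0.6, -0.2]
finger_gap: -0.002
gripper_force: 0.0
```

```bash
python3 - <<'E'
from h import *
st(); snap('wrist','w1')
E
```

```text
t 1.82 tcp [ 0.461  -0.0521  0.199 ] F [ 0.22 -0.65 -0.17] gap -0.002 gf 0.0
R [[-0.9671, 0.2544, 0.0016], [0.2544, 0.9671, -0.002], [-0.0021, -0.0015, -1.0]] q [-0.35  0.36  1.86 -0.    0.92 -1.67]
```

View pics/w1.png

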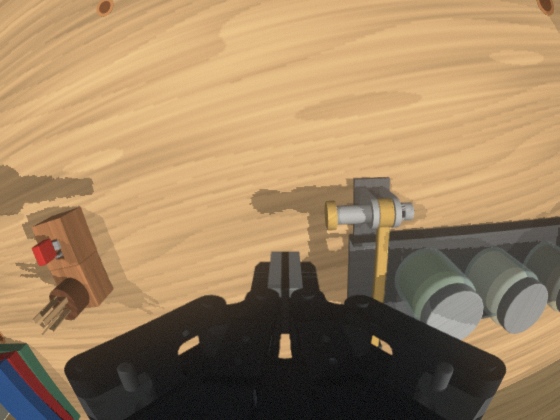

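The wrist view shows the bracket at about (385,212), the brass head at (332,215), the cross hole near (403,210), and the holder with the red tab at (45,250).

```bash
cat >> h.py <<'E'
def wrays(s,u,v):
    K=s['intrinsics']; x=(np.asarray(u,float)-K[0,2])/K[0,0]; y=(np.asarray(v,float)-K[1,2])/K[1,1]; r=np.hypot(x,y)+1e-12
    return np.stack([np.sin(r)*x/r,np.sin(r)*y/r,np.cos(r)],-1)
def wcloud(s):
    v,u=np.indices(s['depth'].shape); d=wrays(s,u,v); return (d/d[...,2:]*s['depth'][...,None]-s['t'])@s['R']
def wplane(s,u,v,z):
    C=-s['R'].T@s['t']; d=wrays(s,u,v)@s['R']; return C+d*((z-C[2])/d[...,2])[...,None]
E
python3 - <<'E'
from h import *
s=dict(np.load('/tmp/wrist.npz')); P=wcloud(s); im=s['pixels'].astype(int)
# tray front wall edge yaw: use points of wall top z~.028
hsv=cv2.cvtColor(s['pixels'],cv2.COLOR_RGB2HSV)
p=P[195:240,320:425].reshape(-1,3); c=hsv[195:240,320:425].reshape(-1,3)
k=(p[:,2]>.03)&(p[:,2]<.08); p=p[k];c=c[k]
a=np.radians(-14.5); X=np.array([np.cos(a),np.sin(a)]); Y=np.array([-np.sin(a),np.cos(a)])
br=(c[:,1]>110)
st_=p[~br]; q=np.c_[st_[:,:2]@X,st_[:,:2]@Y,st_[:,2]]
b=p[br]; h=np.c_[b[:,:2]@X,b[:,:2]@Y,b[:,2]]
hd=h[h[:,1]<.126*0+ np.percentile(h[:,1],2)+.02]
print('brass y',np.percentile(h[:,1],[0,5,50,95,100]).round(4)); 
print('steel y',np.percentile(q[:,1],[0,2,50,98,100]).round(4))
for y0 in np.arange(h[:,1].min()-.002,q[:,1].max()+.004,.004):
    for n,z in(('b',h),('s',q)):
        w=z[(z[:,1]>=y0)&(z[:,1]<y0+.004)]
        if len(w)>2: print(n,round(y0+.002,4),len(w),'x',w[:,0].min().round(4),w[:,0].max().round(4),'z',w[:,2].max().round(4), 'xtop',w[w[:,2].argmax(),0].round(4))
from scipy.optimize import least_squares
y0=h[:,1].min(); w=q[(q[:,1]>y0+.012)&(q[:,1]<y0+.035)]
f=lambda t:np.hypot(w[:,0]-t[0]-t[1]*(w[:,1]-y0),w[:,2]-t[2])-.009
r=least_squares(f,[w[:,0].mean(),0,.05],loss='soft_l1',f_scale=.001); print('pin fit',r.x,np.std(r.fun),len(w))
# lid/wall: red cotter
m=(hsv[...,0]<6)|(hsv[...,0]>174); m&=(hsv[...,1]>180)&(hsv[...,2]>110); m[:,90:]=0;m[300:]=0;m[:220]=0
rp=P[m]; rp=rp[(rp[:,2]>.03)&(rp[:,2]<.1)]; print('red',len(rp),np.median(rp,0).round(4),rp.min(0).round(4),rp.max(0).round(4))
E
```

```text
brass y [0.104  0.1047 0.1568 0.1667 0.1698]
steel y [0.1129 0.1153 0.1472 0.188  0.1904]
b 0.104 106 x 0.4695 0.4961 z 0.0658 xtop 0.4827
b 0.108 132 x 0.4694 0.4963 z 0.0647 xtop 0.4831
b 0.112 96 x 0.4693 0.4943 z 0.0644 xtop 0.4832
s 0.112 13 x 0.472 0.488 z 0.0645 xtop 0.4832
s 0.116 70 x 0.4739 0.4904 z 0.0598 xtop 0.4829
s 0.12 83 x 0.4736 0.4909 z 0.0597 xtop 0.483
s 0.124 79 x 0.4734 0.4912 z 0.06 xtop 0.48
s 0.128 78 x 0.473 0.4895 z 0.0604 xtop 0.4799
s 0.132 78 x 0.473 0.4901 z 0.0599 xtop 0.4801
s 0.136 81 x 0.4729 0.49 z 0.0599 xtop 0.4801
s 0.14 80 x 0.4726 0.4904 z 0.0601 xtop 0.481
s 0.144 84 x 0.4665 0.4885 z 0.0602 xtop 0.481
s 0.148 225 x 0.4659 0.4964 z 0.0664 xtop 0.4809
b 0.152 8 x 0.4672 0.4833 z 0.0652 xtop 0.4833
s 0.152 113 x 0.4657 0.4931 z 0.066 xtop 0.4791
b 0.156 143 x 0.4667 0.5077 z 0.0651 xtop 0.4825
s 0.156 18 x 0.4668 0.5033 z 0.0633 xtop 0.4781
b 0.16 164 x 0.4666 0.5068 z 0.0648 xtop 0.4797
s 0.16 5 x 0.466 0.4667 z 0.0513 xtop 0.466
b 0.164 160 x 0.4662 0.5072 z 0.0648 xtop 0.4807
s 0.164 4 x 0.466 0.4662 z 0.0513 xtop 0.466
b 0.168 69 x 0.4672 0.5074 z 0.0656 xtop 0.4804
s 0.168 95 x 0.4647 0.4938 z 0.066 xtop 0.4813
s 0.172 125 x 0.4646 0.4919 z 0.0661 xtop 0.4793
s 0.176 30 x 0.4655 0.4914 z 0.0654 xtop 0.4816
s 0.18 71 x 0.471 0.4861 z 0.0598 xtop 0.4784
s 0.184 72 x 0.47 0.4869 z 0.0595 xtop 0.4796
s 0.188 62 x 0.47 0.4866 z 0.0595 xtop 0.4786
pin fit [ 0.48392762 -0.06125271  0.04995033] 0.0005420942539901218 459
red 340 [ 0.4528 -0.3316  0.0737] [ 0.4416 -0.3428  0.0541] [ 0.4639 -0.3279  0.0802]
```

```bash
cat > fr.py <<'E'
from h import *
s=dict(np.load('/tmp/wrist.npz')); P=wcloud(s)
hsv=cv2.cvtColor(s['pixels'],cv2.COLOR_RGB2HSV)
p=P[195:240,320:425].reshape(-1,3); c=hsv[195:240,320:425].reshape(-1,3); k=(p[:,2]>.03)&(p[:,2]<.08); p=p[k];c=c[k]
from scipy.optimize import least_squares
a0=np.radians(-14.5); y14=p[:,0]*.2504+p[:,1]*.9681; stl=c[:,1]<=110
w=p[stl&(((y14>.1165)&(y14<.142))|((y14>.179)&(y14<.1895)))]
# axis: x = x0 - tan(a)*y
f=lambda t:np.hypot(np.cos(t[1])*(w[:,0]-t[0])+np.sin(t[1])*w[:,1],w[:,2]-t[2])-.009
r=least_squares(f,[.5,np.radians(-11.4),.05],loss='soft_l1',f_scale=.0005); x0,a,zc=r.x
print('yaw',np.degrees(a),'zc',zc,'std',np.std(r.fun))
X=np.array([np.cos(a),np.sin(a)]);Y=np.array([-np.sin(a),np.cos(a)])
xx=p[:,:2]@X;yy=p[:,:2]@Y; ax=x0*X[0]; print('axis x',ax)
hi=(p[:,2]>.0625)&stl&(np.abs(xx-ax)<.012)&(yy>.13*0+np.min(yy)+.03)
h,e=np.histogram(yy[hi],bins=np.arange(yy[hi].min()-.001,yy[hi].max()+.002,.001)); print([(round(e[i],4),int(h[i])) for i in range(len(h))])
print('head face',np.percentile(yy[~stl],[0,1]),'end',np.percentile(yy[stl],[99,100]))
np.savez('fr.npz',a=a,ax=ax)
E
python3 fr.py
```

```text
yaw -11.360482264277142 zc 0.04987056254542335 std 0.0010261382320531753
axis x 0.4887496761956156
[(np.float64(0.1193), 0), (np.float64(0.1203), 21), (np.float64(0.1213), 15), (np.float64(0.1223), 14), (np.float64(0.1233), 18), (np.float64(0.1243), 17), (np.float64(0.1253), 9), (np.float64(0.1263), 6), (np.float64(0.1273), 4), (np.float64(0.1283), 0), (np.float64(0.1293), 0), (np.float64(0.1303), 0), (np.float64(0.1313), 0), (np.float64(0.1323), 0), (np.float64(0.1333), 0), (np.float64(0.1343), 0), (np.float64(0.1353), 0), (np.float64(0.1363), 0), (np.float64(0.1373), 0), (np.float64(0.1383), 0), (np.float64(0.1393), 0), (np.float64(0.1403), 0), (np.float64(0.1413), 1), (np.float64(0.1423), 19), (np.float64(0.1433), 16), (np.float64(0.1443), 15), (np.float64(0.1453), 15), (np.float64(0.1463), 16), (np.float64(0.1473), 15), (np.float64(0.1483), 5), (np.float64(0.1493), 0)]
head face [0.07784753 0.07790412] end [0.16247731 0.1636329 ]
```

```bash
cat >> h.py <<'E'
A=np.radians(-11.36);BX=np.array([np.cos(A),np.sin(A),0]);BY=np.array([-np.sin(A),np.cos(A),0]);AX=.48875;B0=.1345
def bw(x,y,z): return (AX+x)*BX+(B0+y)*BY+np.array([0,0,z])
def inb(p): return np.round([p@BX-AX,p@BY-B0,p[2]],4)
E
python3 - <<'E'
from h import *
print(inb(manip.sense()['tcp_pos'])); go(bw(0,-.095,.038),-11.36)
E
```

```text
[-0.0286 -0.0929  0.1993]
travel [-0.036  -0.0005  0.2016] mm [-28.8  -0.4 161.3]
yaw now -14.72
turn z -0.0187
```

Call:
apply_moves --claw '[-1,-1,-1,-1,-1]' --travel '[[-0.036,0,0.03],[-0.036,0,0.08],[-0.036,0,0.13],[-0.036,0,0.18],[-0.036,0,0.202]]' --turn '[[0,0,-0.0187],[0,0,-0.0187],[0,0,-0.0187],[0,0,-0.0187],[0,0,-0.0187]]'

```text
t: 2.28
tcp_pos: [0.4835, -0.053, 0.035]
tool_rot: [0.097, 0.995, 0.001, -0.003]
force: [-0.3, 0.7, -0.6]
finger_gap: 0.001
gripper_force: 0.0
```

Call:
apply_moves --claw '[-1,-1,-1,-1]' --travel '[[0,0.005,0],[0,0.01,0],[0,0.015,0],[0,0.015,0]]' --turn '[[0,0,0],[0,0,0],[0,0,0],[0,0,0]]'

```text
t: 2.62
tcp_pos: [0.4899, -0.0422, 0.0403]
tool_rot: [0.096, 0.995, -0.0, 0.002]
force: [0.2, -0.4, 0.4]
finger_gap: 0.002
gripper_force: 0.0
```

```bash
python3 - <<'E'
from h import *
s=st(); print(inb(s['tcp_pos']),(s['force']@BY).round(2)); snap('wrist','w2')
E
```

```text
t 2.62 tcp [ 0.4899 -0.0422  0.0403] F [ 0.17 -0.43  0.38] gap 0.002 gf 0.0
R [[-0.9815, 0.1915, 0.0033], [0.1915, 0.9815, -0.0009], [-0.0034, -0.0003, -1.0]] q [-0.31  0.68  1.91  0.    0.55 -1.69]
[-0.0002 -0.0794  0.0403] -0.39
```

Call:
apply_moves --claw '[-1,-1,-1,-1,-1]' --travel '[[0,0.005,0],[0,0.01,0],[0,0.015,0],[0,0.02,0],[0,0.025,0]]' --turn '[[0,0,0],[0,0,0],[0,0,0],[0,0,0],[0,0,0]]'

```text
t: 3.08
tcp_pos: [0.4933, -0.0237, 0.039]
tool_rot: [0.097, 0.995, -0.0, 0.001]
force: [-0.9, -3.6, 2.5]
finger_gap: 0.0
gripper_force: 1.9
```

```bash
python3 - <<'E'
from h import *
s=st(); print(inb(s['tcp_pos']),(s['force']@BY).round(2))
E
```

```text
t 3.08 tcp [ 0.4933 -0.0237  0.039 ] F [-0.86 -3.56  2.45] gap 0.0 gf 1.9
R [[-0.9812, 0.1929, 0.0016], [0.1929, 0.9812, -0.0009], [-0.0018, -0.0006, -1.0]] q [-0.27  0.69  1.9  -0.    0.55 -1.65]
[-0.0005 -0.0606  0.039 ] -3.66
```

Call:
apply_moves --claw '[-1,-1,-1]' --travel '[[0,0.005,0],[0,0.01,0],[0,0.01,0]]' --turn '[[0,0,0],[0,0,0],[0,0,0]]'

```text
t: 3.33
tcp_pos: [0.4945, -0.0149, 0.0385]
tool_rot: [0.097, 0.995, 0.0, 0.0]
force: [0.6, -0.6, -0.5]
finger_gap: -0.001
gripper_force: 0.3
```

Call:
apply_moves --claw '[-1,-1,-1,-1]' --travel '[[0,0.0025,0],[0,0.005,0],[0,0.0075,0],[0,0.0075,0]]' --turn '[[0,0,0],[0,0,0],[0,0,0],[0,0,0]]'

```text
t: 3.67
tcp_pos: [0.4951, -0.0112, 0.0385]
tool_rot: [0.096, 0.995, -0.001, -0.0]
force: [-2.0, -11.2, 2.0]
finger_gap: -0.006
gripper_force: 5.7
```

```bash
python3 - <<'E'
from h import *
s=st(); print(inb(s['tcp_pos']),(s['force']@BY).round(2))
E
```

```text
t 3.67 tcp [ 0.4951 -0.0112  0.0385] F [ -2.01 -11.25   2.03] gap -0.006 gf 5.7
R [[-0.9816, 0.1909, -0.0006], [0.1909, 0.9816, -0.0024], [0.0001, -0.0025, -1.0]] q [-0.25  0.69  1.9  -0.    0.55 -1.62]
[-0.0011 -0.048   0.0385] -11.42
```

Call:
apply_moves --claw '[-1,-1,-1,-1]' --travel '[[0,0.0012,0],[0,0.0025,0],[0,0.0025,0],[0,0.0025,0]]' --turn '[[0,0,0],[0,0,0],[0,0,0],[0,0,0]]'

```text
t: 4.0
tcp_pos: [0.4952, -0.011, 0.0385]
tool_rot: [0.096, 0.995, -0.002, -0.0]
force: [-3.5, -18.3, 2.2]
finger_gap: 0.0
gripper_force: 9.9
```

```bash
python3 - <<'E'
from h import *
s=st(); print(inb(s['tcp_pos']),(s['force']@BY).round(2))
s=snap('wrist','w3')
E
```

```text
t 4.0 tcp [ 0.4952 -0.011   0.0385] F [ -3.47 -18.27   2.19] gap 0.0 gf 9.9
R [[-0.9817, 0.1904, -0.0013], [0.1904, 0.9817, -0.0042], [0.0005, -0.0043, -1.0]] q [-0.25  0.69  1.9  -0.01  0.56 -1.62]
[-0.0011 -0.0478  0.0385] -18.59
```

Firm stop at 18 N, so the pin is home. I'll back off and look.

Call:
apply_moves --claw '[-1,-1,-1,-1,-1]' --travel '[[0,-0.03,0],[0.01,-0.05,-0.04],[0.02,-0.055,-0.09],[0.03,-0.055,-0.14],[0.036,-0.055,-0.18]]' --turn '[[0,0,0],[0,0,0],[0,0,0],[0,0,0],[0,0,0]]'

```text
t: 4.47
tcp_pos: [0.4571, -0.0447, 0.1838]
tool_rot: [0.098, 0.995, 0.001, -0.001]
force: [0.7, -1.1, 0.4]
finger_gap: -0.0
gripper_force: 0.0
```

Call:
apply_moves --claw '[-1,-1]' --travel '[[0,0,0],[0,0,0]]' --turn '[[0,0,0],[0,0,0]]'

```text
t: 4.63
tcp_pos: [0.4591, -0.045, 0.1839]
tool_rot: [0.097, 0.995, 0.0, 0.002]
force: [0.3, 0.5, -0.2]
finger_gap: 0.003
gripper_force: 0.0
```

```bash
python3 - <<'E'
from h import *
st(); s=snap('wrist','w4'); P=wcloud(s); hsv=cv2.cvtColor(s['pixels'],cv2.COLOR_RGB2HSV)
Q=np.stack([P@BX-AX,P@BY-B0,P[...,2]],-1)
k=(Q[...,2]>.03)&(Q[...,2]<.075)&(abs(Q[...,0])<.02)&(Q[...,1]>-.08)&(Q[...,1]<.07)
v,u=np.nonzero(k); print('px',u.min(),u.max(),v.min(),v.max())
br=k&(hsv[...,1]>110); sh=k&~br
print('face',np.percentile(Q[br][:,1],[0,1]),'end',np.percentile(Q[sh][:,1],[99,100]))
e=sh&(Q[...,1]>.016); print('end shaft x',np.percentile(Q[e][:,0],[1,99]),'zmax',np.percentile(Q[e][:,2],98))
lug=sh&(Q[...,2]>.0625); print('lug y',np.percentile(Q[lug][:,1],[0.5,99.5]))
head=br&(Q[...,1]<-.015); print('head x',np.percentile(Q[head][:,0],[1,99]))
# below-surface points near pin end along ray: hole pixels -> ray at z=.059
d=wplane(s,u,v,.059); 
vv,uu=np.indices(k.shape); W=wplane(s,uu,vv,.059); WB=np.stack([W@BX-AX,W@BY-B0],-1)
on=(WB[...,1]>.02)&(WB[...,1]<.058)&(abs(WB[...,0])<.005)
g=cv2.cvtColor(s['pixels'],cv2.COLOR_RGB2GRAY)
dk=on&((g<70)|(Q[...,2]<.052)); print('n',on.sum(),dk.sum(), 'gray pct',np.percentile(g[on],[5,25,50,75]))
print('hole xy',WB[dk].mean(0) if dk.any() else None,np.ptp(WB[dk],axis=0) if dk.any() else None)
vv,uu=np.nonzero(on); c=s['pixels'][vv.min()-15:vv.max()+15,uu.min()-70:uu.max()+20]; cv2.imwrite('pics/hole.png',cv2.resize(c[:,:,::-1],None,fx=5,fy=5,interpolation=cv2.INTER_CUBIC)); print(uu.min()-70,vv.min()-15,c.shape)
E
```

```text
t 4.63 tcp [ 0.4591 -0.045   0.1839] F [ 0.27  0.52 -0.2 ] gap 0.003 gf 0.0
R [[-0.9812, 0.1932, 0.0031], [0.1932, 0.9812, -0.0003], [-0.0031, 0.0003, -1.0]] q [-0.34  0.38  1.88  0.    0.87 -1.72]
px 342 432 205 248
face [-0.03428562 -0.03393218] end [0.05108051 0.0523236 ]
end shaft x [-0.00915286  0.00830487] zmax 0.05971276338723456
lug y [-0.01451884  0.01367745]
head x [-0.01375146  0.01196956]
n 356 77 gray pct [ 90.75 153.   169.   179.25]
hole xy [-0.00015499  0.04943702] [0.00998956 0.02235133]
331 209 (40, 127, 3)
```

View pics/hole.png

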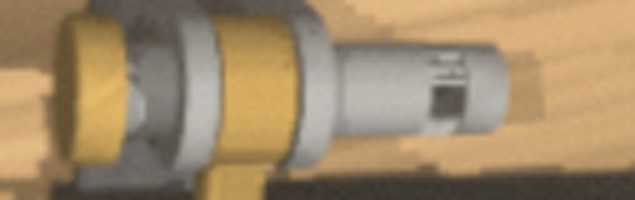

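The crop shows the cross hole clear beyond the far lug, as a dark square at about (421,229). The head face is at -34 mm and the free end at +52 mm, so the hole should be near +39 mm. Next is the cotter.

```bash
python3 - <<'E'
from h import *
s=dict(np.load('/tmp/wrist.npz'))
for u,v in((420.8,229),(417,229),(424.6,229),(420.8,219),(420.8,233)): print(inb(wplane(s,u,v,.059)))
go([.405,-.335,.19],-1)
E
```

```text
[-0.0002  0.04    0.059 ]
[-0.0003  0.036   0.059 ]
[-0.0002  0.0441  0.059 ]
[-0.0101  0.0386  0.059 ]
[0.0038 0.0407 0.059 ]
travel [-0.0046 -0.3689 -0.0095] mm [  -3.7 -295.1   -7.6]
yaw now -11.13
turn z -0.0563
```

Call:
apply_moves --claw '[-1,-1,-1,0,0]' --travel '[[-0.001,-0.046,-0.01],[-0.002,-0.092,-0.01],[-0.003,-0.138,-0.01],[-0.004,-0.184,-0.01],[-0.005,-0.23,-0.01]]' --turn '[[0,0,-0.0563],[0,0,-0.0563],[0,0,-0.0563],[0,0,-0.0563],[0,0,-0.0563]]'

```text
t: 5.1
tcp_pos: [0.4259, -0.227, 0.1883]
tool_rot: [0.008, 1.0, 0.002, -0.002]
force: [0.3, -0.9, -0.6]
finger_gap: 0.274
gripper_force: 0.0
```

```bash
python3 - <<'E'
from h import *
st();go([.405,-.335,.19],-1)
E
```

```text
t 5.1 tcp [ 0.4259 -0.227   0.1883] F [ 0.32 -0.94 -0.63] gap 0.274 gf 0.0
R [[-0.9998, 0.017, -0.0036], [0.0169, 0.9998, 0.0038], [0.0037, 0.0038, -1.0]] q [-0.72  0.4   1.83  0.    0.92 -2.28]
travel [ 0.0239 -0.1355 -0.0026] mm [  19.1 -108.4   -2.1]
yaw now -0.97
turn z 0.0002
```

Call:
apply_moves --claw '[0,0,0,0,0]' --travel '[[0.008,-0.045,0],[0.016,-0.09,0],[0.024,-0.13,0],[0.024,-0.135,0],[0.024,-0.135,0]]' --turn '[[0,0,0],[0,0,0],[0,0,0],[0,0,0],[0,0,0]]'

```text
t: 5.52
tcp_pos: [0.4054, -0.3355, 0.1881]
tool_rot: [0.01, 1.0, 0.002, -0.001]
force: [0.6, 0.7, -0.2]
finger_gap: 0.504
gripper_force: 0.0
```

```bash
python3 - <<'E'
from h import *
st(); s=snap('wrist','w5'); P=wcloud(s); hsv=cv2.cvtColor(s['pixels'],cv2.COLOR_RGB2HSV)
m=((hsv[...,0]<6)|(hsv[...,0]>174))&(hsv[...,1]>180)&(hsv[...,2]>90)&(P[...,2]>.045)&(P[...,2]<.1)
q=P[m]; print(m.sum(),q.min(0).round(4),q.max(0).round(4)); t=q[q[:,2]>.077]; print('top',len(t),cv2.minAreaRect(t[:,:2].astype(np.float32)*1000),np.median(t[:,2]))
w=P[(P[...,2]>.043)&(P[...,2]<.0485)&(abs(P[...,0]-.48)<.1)&(abs(P[...,1]+.34)<.06)]; print('holder',len(w),cv2.minAreaRect(w[:,:2].astype(np.float32)*1000))
g=P[(P[...,2]>.06)&(P[...,0]>.48)&(P[...,0]<.58)&(abs(P[...,1]+.34)<.06)]; g=g[g[:,2]<.14]; print('sticks',len(g),g.min(0).round(3) if len(g) else '',g.max(0).round(3) if len(g) else '')
E
```

```text
t 5.52 tcp [ 0.4054 -0.3355  0.1881] F [ 0.57  0.72 -0.17] gap 0.504 gf 0.0
R [[-0.9998, 0.0209, -0.0021], [0.0209, 0.9998, 0.0033], [0.0022, 0.0033, -1.0]] q [-0.9   0.46  1.72  0.    0.97 -2.45]
398 [ 0.4407 -0.7319  0.0493] [ 0.6426 -0.3318  0.081 ]
top 349 ((452.3193359375, -337.8409423828125), (12.100332260131836, 23.06669807434082), 88.24868774414062) 0.0788390564234385
holder 4156 ((481.7516174316406, -338.6714782714844), (56.465877532958984, 118.78799438476562), 88.70807647705078)
sticks 2120 [ 0.496 -0.362  0.06 ] [ 0.54  -0.318  0.124]
```

View pics/w5.png

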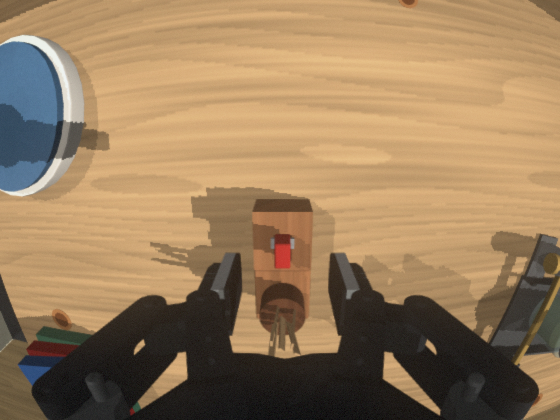

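The wrist view shows the tab at (283,250) between the open fingers, its long side along the holder, with the saddle ends visible on both sides and the sticks at (283,330). The tab centre is at (0.452,-0.338), top at z 0.079, and yaw is about -1.5°.

```bash
python3 - <<'E'
from h import *
go([.451,-.3378,.0575],-1.5)
E
```

```text
travel [-0.0578 -0.0051  0.1632] mm [-46.2  -4.  130.6]
yaw now -1.1
turn z 0.0022
```

Call:
apply_moves --claw '[0,0,0,0,0]' --travel '[[-0.04,-0.005,0.01],[-0.058,-0.005,0.05],[-0.058,-0.005,0.09],[-0.058,-0.005,0.12],[-0.058,-0.005,0.12]]' --turn '[[0,0,0.002],[0,0,0.002],[0,0,0.002],[0,0,0.002],[0,0,0.002]]'

```text
t: 5.98
tcp_pos: [0.4499, -0.3332, 0.089]
tool_rot: [0.011, 1.0, 0.005, -0.005]
force: [-0.3, -0.4, 0.1]
finger_gap: 0.497
gripper_force: 0.0
```

```bash
python3 - <<'E'
from h import *
st();go([.451,-.3378,.0575],-1.5)
E
```

```text
t 5.98 tcp [ 0.4499 -0.3332  0.089 ] F [-0.29 -0.42  0.12] gap 0.497 gf 0.0
R [[-0.9997, 0.0212, -0.0091], [0.0211, 0.9997, 0.0108], [0.0093, 0.0106, -0.9999]] q [-0.84  0.65  1.7   0.    0.8  -2.39]
travel [-0.0018 -0.0061  0.0393] mm [-1.5 -4.9 31.4]
yaw now -1.21
turn z 0.0016
```

Call:
apply_moves --claw '[0,0,0,0,0]' --travel '[[-0.0005,0,0.015],[-0.0005,0,0.03],[-0.0005,0,0.0365],[-0.0005,0,0.0365],[-0.0005,0,0.0365]]' --turn '[[0,0,0],[0,0,0],[0,0,0],[0,0,0],[0,0,0]]'

```text
t: 6.4
tcp_pos: [0.4533, -0.3391, 0.066]
tool_rot: [0.012, 1.0, -0.0, 0.0]
force: [0.0, 0.1, 0.1]
finger_gap: 0.5
gripper_force: 0.0
```

```bash
python3 - <<'E'
from h import *
st();go([.451,-.3378,.0575],-1.5)
E
```

```text
t 6.4 tcp [ 0.4533 -0.3391  0.066 ] F [0.02 0.11 0.1 ] gap 0.5 gf 0.0
R [[-0.9997, 0.0234, 0.0006], [0.0234, 0.9997, -0.0006], [-0.0007, -0.0006, -1.0]] q [-0.84  0.69  1.71  0.    0.74 -2.39]
travel [0.0029 0.0016 0.0106] mm [2.3 1.3 8.5]
yaw now -1.34
turn z 0.0009
```

Call:
apply_moves --claw '[0,0,-1,-1,-1]' --travel '[[0.0028,0.0016,0.0105],[0.0028,0.0016,0.0105],[0.0028,0.0016,0.0105],[0.0028,0.0016,0.0105],[0.0028,0.0016,0.0105]]' --turn '[[0,0,0.001],[0,0,0.001],[0,0,0.001],[0,0,0.001],[0,0,0.001]]' --newtons 60

```text
t: 6.82
tcp_pos: [0.4508, -0.338, 0.0574]
tool_rot: [0.013, 1.0, -0.0, 0.0]
force: [0.2, 1.1, 1.1]
finger_gap: 0.15
gripper_force: 59.9
```

Call:
apply_moves --claw '[-1,-1,-1]' --travel '[[0,0,0],[0,0,0],[0,0,0]]' --turn '[[0,0,0],[0,0,0],[0,0,0]]'

```text
t: 7.07
tcp_pos: [0.4508, -0.338, 0.0573]
tool_rot: [0.013, 1.0, -0.0, 0.0]
force: [-0.9, 1.0, 4.6]
finger_gap: 0.149
gripper_force: 60.3
```

```bash
python3 - <<'E'
from h import *
st()
E
```

```text
t 7.07 tcp [ 0.4508 -0.338   0.0573] F [-0.88  1.03  4.63] gap 0.149 gf 60.3
R [[-0.9996, 0.0268, 0.0004], [0.0268, 0.9996, -0.0005], [-0.0004, -0.0005, -1.0]] q [-0.84  0.7   1.72 -0.    0.72 -2.39]
```

Call:
apply_moves --claw '[-1,-1,-1,-1,-1]' --travel '[[0,0,-0.03],[0,0,-0.065],[0,0,-0.1],[0,0,-0.135],[0,0,-0.16]]' --turn '[[0,0,0],[0,0,0],[0,0,0],[0,0,0],[0,0,0]]'

```text
t: 7.48
tcp_pos: [0.4512, -0.3383, 0.187]
tool_rot: [0.013, 1.0, -0.001, 0.001]
force: [0.2, -0.3, 0.2]
finger_gap: 0.147
gripper_force: 59.8
```

```bash
python3 - <<'E'
from h import *
st(); print(bw(0,.039,.13)); go(bw(0,.039,.13),-11.36)
E
```

```text
t 7.48 tcp [ 0.4512 -0.3383  0.187 ] F [ 0.18 -0.35  0.18] gap 0.147 gf 59.8
R [[-0.9996, 0.0268, 0.0017], [0.0268, 0.9996, -0.0018], [-0.0017, -0.0018, -1.0]] q [-0.84  0.5   1.63  0.    1.   -2.39]
[0.51334967 0.07383043 0.13      ]
travel [-0.0638  0.5172  0.0705] mm [-51.  413.7  56.4]
yaw now -1.53
turn z 0.0546
```

Call:
apply_moves --claw '[-1,-1,-1,-1,-1]' --travel '[[-0.006,0.048,0],[-0.012,0.096,0],[-0.018,0.144,0],[-0.024,0.192,0],[-0.03,0.24,0]]' --turn '[[0,0,0.01],[0,0,0.02],[0,0,0.03],[0,0,0.04],[0,0,0.0546]]'

```text
t: 7.9
tcp_pos: [0.4796, -0.1449, 0.1848]
tool_rot: [0.1, 0.995, 0.0, -0.0]
force: [1.0, 0.2, -0.6]
finger_gap: 0.15
gripper_force: 59.8
```

```bash
python3 - <<'E'
from h import *
st(); go(bw(0,.020,.15),-11.36)
E
```

```text
t 7.9 tcp [ 0.4796 -0.1449  0.1848] F [ 0.98  0.22 -0.63] gap 0.15 gf 59.8
R [[-0.9798, 0.1997, -0.0], [0.1997, 0.9798, 0.0002], [0.0001, 0.0002, -1.0]] q [-0.52  0.43  1.79  0.    0.92 -1.89]
travel [0.0132 0.2526 0.0435] mm [ 10.6 202.   34.8]
yaw now -11.52
turn z -0.0009
```

Call:
apply_moves --claw '[-1,-1,-1,-1,-1]' --travel '[[0.003,0.05,0],[0.006,0.1,0],[0.009,0.15,0],[0.012,0.2,0.01],[0.0132,0.245,0.02]]' --turn '[[0,0,-0.001],[0,0,-0.001],[0,0,-0.001],[0,0,-0.001],[0,0,-0.001]]'

```text
t: 8.32
tcp_pos: [0.5081, 0.0501, 0.169]
tool_rot: [0.097, 0.995, 0.0, 0.0]
force: [0.7, -0.3, -0.7]
finger_gap: 0.148
gripper_force: 59.8
```

Call:
apply_moves --claw '[-1,-1,-1,-1]' --travel '[[0,0.025,0.01],[0,0.031,0.022],[0,0.031,0.022],[0,0.031,0.022]]' --turn '[[0,0,0],[0,0,0],[0,0,0],[0,0,0]]'

```text
t: 8.65
tcp_pos: [0.5123, 0.0716, 0.1506]
tool_rot: [0.097, 0.995, -0.0, -0.001]
force: [-0.3, -0.8, -1.0]
finger_gap: 0.147
gripper_force: 59.8
```

```bash
python3 - <<'E'
from h import *
s=st(); print(inb(s['tcp_pos'])); w=snap('wrist','w6'); c=w['pixels'][180:320,200:370]; cv2.imwrite('pics/w6c.png',cv2.resize(c[:,:,::-1],None,fx=4,fy=4,interpolation=cv2.INTER_CUBIC))
go(bw(0,.039,.115),-11.36)
E
```

```text
t 8.65 tcp [0.5123 0.0716 0.1506] F [-0.35 -0.76 -0.96] gap 0.147 gf 59.8
R [[-0.9811, 0.1934, -0.002], [0.1934, 0.9811, -0.0004], [0.0019, -0.0008, -1.0]] q [-0.08  0.5   1.78 -0.    0.86 -1.45]
[-0.0006  0.0366  0.1506]
travel [-0.0001  0.0036  0.0451] mm [-0.1  2.9 36.1]
yaw now -11.22
turn z 0.0008
```

View pics/w6c.png

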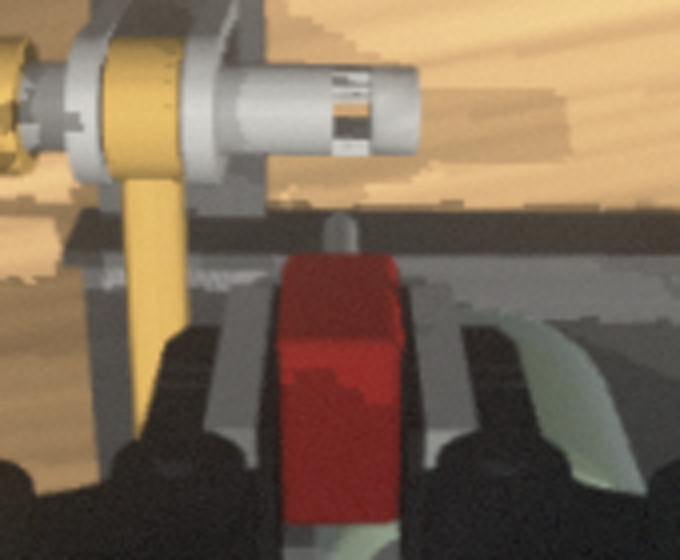

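The crop shows the cross hole at crop (352,107), open right through, and the leg's tip just below it at crop (342,215). The tab is square in the pads.

```bash
python3 - <<'E'
from h import *
s=dict(np.load('/tmp/wrist.npz')); P=wcloud(s)
print('hole',inb(wplane(s,287.9,207.5,.059)),inb(wplane(s,282.9,207.5,.059)),inb(wplane(s,293,207.5,.059)))
for v in range(233,243,2): print(v,[inb(P[v,u]).tolist() for u in (284,285,286,287)])
print('tip ray z.105',inb(wplane(s,285.5,233.5,.105)), 'z.11',inb(wplane(s,285.5,233.5,.110)))
hsv=cv2.cvtColor(s['pixels'],cv2.COLOR_RGB2HSV)
m=((hsv[...,0]<6)|(hsv[...,0]>174))&(hsv[...,1]>150); m[:,:260]=0;m[:,310:]=0;m[:240]=0;m[315:]=0
q=P[m]; Q=np.c_[q@BX-AX,q@BY-B0,q[:,2]]; T=Q[Q[:,2]>np.percentile(Q[:,2],95)-.002]; print('tab',Q.min(0).round(4),Q.max(0).round(4),'top',np.percentile(T,[2,50,98],axis=0).round(4).tolist())
E
```

```text
hole [-0.002   0.0399  0.059 ] [-0.002   0.0361  0.059 ] [-0.002   0.0437  0.059 ]
233 [[-0.0015, 0.0371, 0.111], [-0.0009, 0.0377, 0.1096], [-0.0008, 0.0383, 0.1092], [0.0402, 0.0398, 0.0026]]
235 [[-0.0013, 0.0371, 0.114], [-0.0014, 0.0377, 0.1141], [-0.0008, 0.0383, 0.1125], [-0.0005, 0.0389, 0.1118]]
237 [[-0.0016, 0.0371, 0.1178], [-0.0015, 0.0376, 0.1175], [-0.001, 0.0382, 0.1164], [-0.0002, 0.0388, 0.1143]]
239 [[-0.0013, 0.0371, 0.1201], [-0.0006, 0.0377, 0.1185], [-0.0008, 0.0382, 0.1188], [-0.0005, 0.0388, 0.1182]]
241 [[-0.0014, 0.0371, 0.1235], [-0.001, 0.0376, 0.1224], [-0.0008, 0.0382, 0.122], [-0.0007, 0.0388, 0.1216]]
tip ray z.105 [0.0012 0.038  0.105 ] z.11 [-0.0008  0.038   0.11  ]
tab [-0.0715  0.0308  0.1478] [0.0125 0.0441 0.2931] top [[-0.0103, 0.0314, 0.171], [-0.0001, 0.0376, 0.172], [0.0115, 0.0436, 0.1733]]
```

Call:
apply_moves --claw '[-1,-1,-1,-1,-1]' --travel '[[0.0016,0.002,0.02],[0.0016,0.002,0.04],[0.0016,0.002,0.05],[0.0016,0.002,0.05],[0.0016,0.002,0.05]]' --turn '[[0,0,0.001],[0,0,0.001],[0,0,0.001],[0,0,0.001],[0,0,0.001]]'

```text
t: 9.12
tcp_pos: [0.5121, 0.0728, 0.1114]
tool_rot: [0.1, 0.995, -0.0, -0.0]
force: [0.1, 0.0, 0.4]
finger_gap: 0.148
gripper_force: 59.8
```

```bash
python3 - <<'E'
from h import *
s=st(); print(inb(s['tcp_pos'])); go(bw(-.0015,.0383,.103),-11.36)
s=snap('wrist','w7'); P=wcloud(s)
Q=np.stack([P@BX-AX,P@BY-B0,P[...,2]],-1)
k=(Q[...,2]>.066)&(Q[...,2]<.088)&(abs(Q[...,0])<.008)&(abs(Q[...,1]-.039)<.008); print('leg',k.sum(),np.percentile(Q[k],[3,50,97],axis=0).round(4).tolist() if k.any() else '')
c=s['pixels'][180:320,200:370]; cv2.imwrite('pics/w7c.png',cv2.resize(c[:,:,::-1],None,fx=4,fy=4,interpolation=cv2.INTER_CUBIC))
E
```

```text
t 9.12 tcp [0.5121 0.0728 0.1114] F [0.06 0.05 0.41] gap 0.148 gf 59.8
R [[-0.9801, 0.1987, -0.0004], [0.1987, 0.9801, -0.0001], [0.0004, -0.0002, -1.0]] q [-0.07  0.57  1.81 -0.    0.77 -1.45]
[-0.001   0.0377  0.1114]
travel [0.0006 0.0007 0.0105] mm [0.4 0.6 8.4]
yaw now -11.46
turn z -0.0006
leg 75 [[-0.0019, 0.0364, 0.0705], [-0.0012, 0.0388, 0.0778], [-0.0003, 0.0406, 0.0847]]
```

View pics/w7c.png

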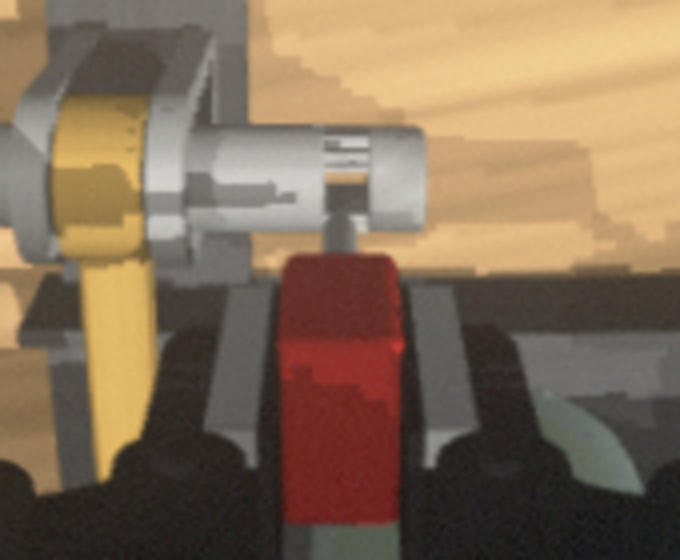

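The crop shows the leg at crop x 341 in front of the hole, whose centre is at crop x 347, so the leg needs about 1 mm more in +y.

Call:
apply_moves --claw '[-1,-1,-1,-1,-1]' --travel '[[0.001,0.0013,0],[0.001,0.0013,0.003],[0.001,0.0013,0.0055],[0.001,0.0013,0.008],[0.001,0.0013,0.0105]]' --turn '[[0,0,0],[0,0,0],[0,0,0],[0,0,0],[0,0,0]]'

```text
t: 9.58
tcp_pos: [0.5115, 0.0751, 0.1029]
tool_rot: [0.099, 0.995, -0.0, 0.0]
force: [-0.2, -0.3, -1.1]
finger_gap: 0.147
gripper_force: 59.8
```

```bash
python3 - <<'E'
from h import *
s=st(); print(inb(s['tcp_pos']))
E
```

```text
t 9.58 tcp [0.5115 0.0751 0.1029] F [-0.16 -0.26 -1.06] gap 0.147 gf 59.8
R [[-0.9804, 0.1968, 0.0003], [0.1968, 0.9804, -0.0001], [-0.0003, -0.0, -1.0]] q [-0.07  0.58  1.82 -0.    0.74 -1.44]
[-0.0021  0.0399  0.1029]
```

Call:
apply_moves --claw '[-1,-1,-1,-1]' --travel '[[0,0,0.0015],[0,0,0.003],[0,0,0.0045],[0,0,0.0045]]' --turn '[[0,0,0],[0,0,0],[0,0,0],[0,0,0]]'

```text
t: 9.92
tcp_pos: [0.5112, 0.0751, 0.099]
tool_rot: [0.099, 0.995, -0.0, -0.0]
force: [0.5, 1.3, -0.2]
finger_gap: 0.151
gripper_force: 59.8
```

```bash
python3 - <<'E'
from h import *
s=st(); print(inb(s['tcp_pos']))
E
```

```text
t 9.92 tcp [0.5112 0.0751 0.099 ] F [ 0.54  1.26 -0.16] gap 0.151 gf 59.8
R [[-0.9804, 0.197, -0.0005], [0.197, 0.9804, 0.0], [0.0005, -0.0001, -1.0]] q [-0.07  0.59  1.82 -0.    0.74 -1.44]
[-0.0023  0.0398  0.099 ]
```

The tip is below the pin's top with no force, so it is in the hole.

Call:
apply_moves --claw '[-1,-1,-1,-1]' --travel '[[0,0,0.0035],[0,0,0.007],[0,0,0.0105],[0,0,0.0105]]' --turn '[[0,0,0],[0,0,0],[0,0,0],[0,0,0]]'

```text
t: 10.25
tcp_pos: [0.511, 0.075, 0.0903]
tool_rot: [0.099, 0.995, -0.0, -0.001]
force: [-1.2, -0.0, -0.7]
finger_gap: 0.152
gripper_force: 59.8
```

```bash
python3 - <<'E'
from h import *
s=st(); print(inb(s['tcp_pos']))
E
```

```text
t 10.25 tcp [0.511  0.075  0.0903] F [-1.22 -0.03 -0.69] gap 0.152 gf 59.8
R [[-0.9804, 0.1971, -0.0012], [0.1971, 0.9804, 0.0001], [0.0012, -0.0002, -1.0]] q [-0.07  0.61  1.82  0.    0.72 -1.44]
[-0.0026  0.0397  0.0903]
```

Call:
apply_moves --claw '[-1,-1,-1,-1]' --travel '[[0,0,0.002],[0,0,0.004],[0,0,0.006],[0,0,0.006]]' --turn '[[0,0,0],[0,0,0],[0,0,0],[0,0,0]]'

```text
t: 10.58
tcp_pos: [0.5124, 0.0749, 0.0861]
tool_rot: [0.099, 0.995, -0.0, 0.001]
force: [0.9, 0.0, -0.4]
finger_gap: 0.147
gripper_force: 59.9
```

```bash
python3 - <<'E'
from h import *
s=st(); print(inb(s['tcp_pos']), s['force']@BX, s['force']@BY)
E
```

```text
t 10.58 tcp [0.5124 0.0749 0.0861] F [ 0.91  0.03 -0.4 ] gap 0.147 gf 59.9
R [[-0.9804, 0.1971, 0.002], [0.1971, 0.9804, -0.0003], [-0.002, 0.0001, -1.0]] q [-0.07  0.61  1.82 -0.    0.7  -1.44]
[-0.0012  0.0398  0.0861] 0.8914784230730701 0.20524849067374987
```

Call:
apply_moves --claw '[-1,-1,-1,-1]' --travel '[[0,0,0.0015],[0,0,0.003],[0,0,0.0045],[0,0,0.0045]]' --turn '[[0,0,0],[0,0,0],[0,0,0],[0,0,0]]'

```text
t: 10.92
tcp_pos: [0.5128, 0.0748, 0.0827]
tool_rot: [0.099, 0.995, -0.0, 0.002]
force: [3.2, -0.8, -0.0]
finger_gap: 0.15
gripper_force: 60.0
```

```bash
python3 - <<'E'
from h import *
s=st(); print(inb(s['tcp_pos']), s['force']@BX, s['force']@BY)
E
```

```text
t 10.92 tcp [0.5128 0.0748 0.0827] F [ 3.18 -0.82 -0.04] gap 0.15 gf 60.0
R [[-0.9804, 0.1971, 0.0031], [0.1971, 0.9804, -0.0004], [-0.0031, 0.0003, -1.0]] q [-0.07  0.62  1.83 -0.    0.69 -1.44]
[-0.0007  0.0398  0.0827] 3.2804834272041847 -0.17485817513255525
```

Call:
apply_moves --claw '[-1,-1,-1,-1]' --travel '[[0,0,0.0015],[0,0,0.003],[0,0,0.0045],[0,0,0.0045]]' --turn '[[0,0,0],[0,0,0],[0,0,0],[0,0,0]]'

```text
t: 11.25
tcp_pos: [0.5126, 0.0748, 0.0788]
tool_rot: [0.099, 0.995, 0.0, 0.001]
force: [5.0, -2.6, -0.4]
finger_gap: 0.148
gripper_force: 59.9
```

```bash
python3 - <<'E'
from h import *
s=st(); print(inb(s['tcp_pos']), s['force']@BX, s['force']@BY)
E
```

```text
t 11.25 tcp [0.5126 0.0748 0.0788] F [ 5.05 -2.56 -0.35] gap 0.148 gf 59.9
R [[-0.9804, 0.1972, 0.0025], [0.1972, 0.9804, -0.0002], [-0.0025, 0.0003, -1.0]] q [-0.07  0.63  1.83 -0.    0.69 -1.44]
[-0.0009  0.0398  0.0788] 5.450436226264951 -1.5137144126400777
```

Call:
apply_moves --claw '[-1,-1,-1,-1]' --travel '[[-0.001,0,0.001],[-0.0012,0,0.0025],[-0.0012,0,0.004],[-0.0012,0,0.004]]' --turn '[[0,0,0],[0,0,0],[0,0,0],[0,0,0]]'

```text
t: 11.58
tcp_pos: [0.5123, 0.0749, 0.0752]
tool_rot: [0.099, 0.995, 0.0, -0.0]
force: [5.3, -2.1, -3.3]
finger_gap: 0.146
gripper_force: 59.5
```

```bash
python3 - <<'E'
from h import *
s=st(); print(inb(s['tcp_pos']), s['force']@BX, s['force']@BY)
E
```

```text
t 11.58 tcp [0.5123 0.0749 0.0752] F [ 5.29 -2.1  -3.31] gap 0.146 gf 59.5
R [[-0.9804, 0.1971, -0.0003], [0.1971, 0.9804, 0.0001], [0.0003, 0.0, -1.0]] q [-0.07  0.63  1.83  0.    0.68 -1.44]
[-0.0012  0.0398  0.0752] 5.600949366409832 -1.0121608634830785
```

Call:
apply_moves --claw '[-1,-1,-1,-1]' --travel '[[0,0,0.0015],[0,0,0.003],[0,0,0.004],[0,0,0.004]]' --turn '[[0,0,0],[0,0,0],[0,0,0],[0,0,0]]'

```text
t: 11.92
tcp_pos: [0.5112, 0.075, 0.0719]
tool_rot: [0.099, 0.995, 0.0, -0.001]
force: [3.8, -0.2, -3.4]
finger_gap: 0.15
gripper_force: 59.5
```

```bash
python3 - <<'E'
from h import *
s=st(); print(inb(s['tcp_pos']), s['force']@BX, s['force']@BY)
E
```

```text
t 11.92 tcp [0.5112 0.075  0.0719] F [ 3.82 -0.18 -3.38] gap 0.15 gf 59.5
R [[-0.9804, 0.197, -0.0026], [0.197, 0.9804, 0.0003], [0.0026, -0.0002, -1.0]] q [-0.07  0.64  1.83  0.    0.67 -1.44]
[-0.0023  0.0398  0.0719] 3.7759788502041354 0.576534159509176
```

Call:
apply_moves --claw '[-1,-1,-1,-1]' --travel '[[0,0,0.0012],[0,0,0.0025],[0,0,0.0025],[0,0,0.0025]]' --turn '[[0,0,0],[0,0,0],[0,0,0],[0,0,0]]'

```text
t: 12.25
tcp_pos: [0.511, 0.075, 0.0703]
tool_rot: [0.099, 0.995, -0.0, -0.001]
force: [0.5, -0.7, -0.8]
finger_gap: 0.148
gripper_force: 60.0
```

```bash
python3 - <<'E'
from h import *
s=st(); print(inb(s['tcp_pos']), s['force']@BX, s['force']@BY)
E
```

```text
t 12.25 tcp [0.511  0.075  0.0703] F [ 0.49 -0.7  -0.77] gap 0.148 gf 60.0
R [[-0.9804, 0.1969, -0.0028], [0.1969, 0.9804, 0.0003], [0.0028, -0.0003, -1.0]] q [-0.07  0.64  1.83  0.    0.67 -1.44]
[-0.0025  0.0397  0.0703] 0.6213089137595837 -0.5884870816969141
```

Call:
apply_moves --claw '[-1,-1,-1]' --travel '[[0,0,0.001],[0,0,0.002],[0,0,0.002]]' --turn '[[0,0,0],[0,0,0],[0,0,0]]'

```text
t: 12.5
tcp_pos: [0.5111, 0.075, 0.0701]
tool_rot: [0.099, 0.995, -0.0, -0.001]
force: [-1.4, -1.0, 11.0]
finger_gap: 0.15
gripper_force: 61.6
```

```bash
python3 - <<'E'
from h import *
s=st(); print(inb(s['tcp_pos']), s['force']@BX, s['force']@BY)
E
```

```text
t 12.5 tcp [0.5111 0.075  0.0701] F [-1.4  -1.   10.99] gap 0.15 gf 61.6
R [[-0.9804, 0.1969, -0.0022], [0.1969, 0.9804, 0.0002], [0.0022, -0.0003, -1.0]] q [-0.07  0.64  1.83 -0.    0.67 -1.44]
[-0.0024  0.0397  0.0701] -1.1727770208180184 -1.2555510128468863
```

Firm seat at 11 N, at the expected height. I'll let go and rise.

Call:
apply_moves --claw '[-1,-0.2,-0.2,-0.2,-0.2]' --travel '[[0,0,-0.0015],[0,0,-0.0015],[0,0,-0.0015],[0,0,-0.0015],[0,0,-0.0015]]' --turn '[[0,0,0],[0,0,0],[0,0,0],[0,0,0],[0,0,0]]'

```text
t: 12.92
tcp_pos: [0.5118, 0.0749, 0.0698]
tool_rot: [0.099, 0.995, -0.0, -0.001]
force: [-0.8, 0.2, -0.5]
finger_gap: 0.396
gripper_force: 0.0
```

Call:
apply_moves --claw '[-0.2,-0.2,-0.2,-0.2,-0.2]' --travel '[[0,0,-0.01],[0,0,-0.03],[0,0,-0.06],[0.03,-0.03,-0.1],[0.06,-0.06,-0.14]]' --turn '[[0,0,0],[0,0,0],[0,0,0],[0,0,0],[0,0,0]]'

```text
t: 13.33
tcp_pos: [0.4621, 0.0412, 0.1763]
tool_rot: [0.098, 0.995, -0.0, 0.0]
force: [-0.0, -1.3, 0.1]
finger_gap: 0.4
gripper_force: 0.0
```

```bash
python3 - <<'E'
from h import *
s=st(); s=snap('wrist','w8'); P=wcloud(s); hsv=cv2.cvtColor(s['pixels'],cv2.COLOR_RGB2HSV)
m=((hsv[...,0]<6)|(hsv[...,0]>174))&(hsv[...,1]>150)&(P[...,2]>.05)&(P[...,2]<.11)
Q=np.stack([P@BX-AX,P@BY-B0,P[...,2]],-1); m&=(abs(Q[...,0])<.03)&(abs(Q[...,1]-.04)<.03)
q=Q[m]; t=q[q[:,2]>.089]; print(len(q),q.min(0).round(4),q.max(0).round(4),'topz',np.median(t[:,2]),cv2.minAreaRect(t[:,:2].astype(np.float32)*1000))
br=(hsv[...,1]>110)&(Q[...,2]>.03)&(Q[...,2]<.075)&(abs(Q[...,0])<.02)&(Q[...,1]>-.08)&(Q[...,1]<-.015); print('face',np.percentile(Q[br][:,1],1))
v,u=np.nonzero(m); c=s['pixels'][v.min()-40:v.max()+50,u.min()-80:u.max()+60]; cv2.imwrite('pics/w8c.png',cv2.resize(c[:,:,::-1],None,fx=4,fy=4,interpolation=cv2.INTER_CUBIC)[:600,:800])
E
```

```text
t 13.33 tcp [0.4621 0.0412 0.1763] F [-0.01 -1.3   0.14] gap 0.4 gf 0.0
R [[-0.9808, 0.1951, 0.0004], [0.1951, 0.9808, -0.0001], [-0.0004, -0.0001, -1.0]] q [-0.15  0.4   1.88 -0.    0.86 -1.53]
148 [-0.0126  0.034   0.0726] [-0.002   0.0471  0.093 ] topz 0.09157004442099542 ((-7.288576602935791, 41.96037673950195), (10.250364303588867, 10.527359008789062), 89.8389892578125)
face -0.03316473159333348
```

View pics/w8c.png

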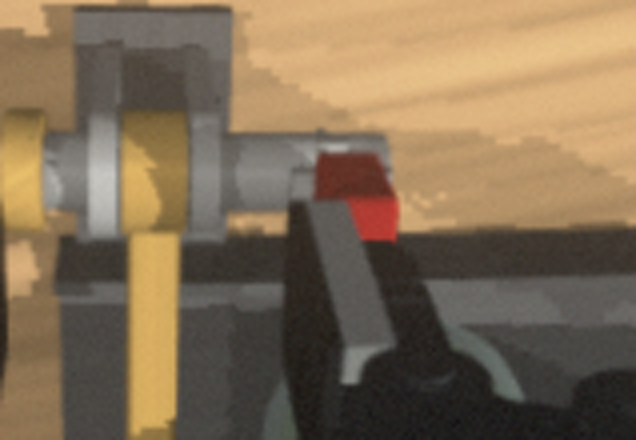

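The tab stands upright on the pin. Its top is at z 0.092, exactly the seated height, and the gripper is clear. The pin's head hasn't moved.

```bash
python3 -c "
from h import *
print(manip.sign_off())"
```

```text
the job is handed in; nothing more can be done
None
```

I pushed the clevis pin home to its stop, seated the spring cotter fully down through the cross hole, released it, and handed the job in; the hand-in gave no verdict.

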